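# Fit the battery pack in the opal cutter's bench lamp

### The job

First slide the bench lamp's battery cover fully open: it may or may not be locked, so try it gently and never force it, and if it is held, slide the small catch to the other end of its travel and try again. Then lift the battery pack out of the charger, lay it flat on the bench and let go, and take it again across its sides; push its contact end under the hood against the lamp's spring and lower the other end in until the pack lies flat in the bay. Last, slide the cover fully shut and leave the jar, dish and brush as they are.

Things in the scene. Friction and masses are not known exactly. Their poses are not given: they have to be found in the camera images.
- lamp: Bench spot lamp, cream enamel, fixed to the bench, 335 mm long. Origin on the bench under the battery bay; z up; y is its long axis: round lamp head (92 mm across, 95 mm high) at the -y end, y -0.183 to -0.245; at the +y end the catch block, 70 mm (x) by 28 mm (y 0.061 to 0.089), top at z 0.058. Base 104 mm wide (x), 20 mm high, y -0.183 to +0.089. All lamp numbers below are in this frame.
- bay (a point): Floor of the lamp's battery bay (z 0.020) at the middle of the seated pack, lamp (0, -0.002, 0.020). Axes as the lamp's. Black cheeks guide only the pack's ends: 45 mm apart at y -0.050 to -0.032 (12 mm high above the floor), 48 mm apart at y 0.034 to 0.064 (up to the hood). Between them the sides are open for fingers: 32 mm of bare base each side of the pack. When shut the cover hides the bay.
- end_wall (a point): Top inner edge of the low wall at the bay's -y end, at lamp (0, -0.050, 0.032): the wall is 12 mm high above the bay floor, 6 mm thick, 56 mm wide. The seated pack's plain end rests against its inner face.
- spring_face (a point): Middle of the free face of the brass spring plate at the bay's +y end, at lamp (0, 0.040, 0.034), fixed mark (does not move with the plate). The plate is 36 mm wide, z 0.022 to 0.046; a coil spring behind it yields towards +y by up to 16 mm: 4 N to start, 6.4 N with the pack seated (6 mm), 10 N at the end.
- hood (a point): Lower edge of the fixed hood over the spring, at lamp (0, 0.042, 0.054): it covers y 0.042 to 0.064, 60 mm wide, top at z 0.058. The pack's contact end must go in under it, so the pack is brought in low and tilted, contact end down by about 12 degrees, pushed some 11 mm into the spring, then its plain end lowered behind the end wall.
- cover (a joint): How far the battery cover is open, m: 0 shut, 0.112 fully open; it opens towards the lamp's -y. A cream hood 118 mm wide, 104 mm long, top at z 0.070, with skirts down both sides; shut, it spans lamp y -0.060 to +0.044. It slides with about 2 N. If the hidden lock is engaged it is caught after about 2 mm and then resists springily: 5 N at once, 2 N more per mm.
- cover_fin (a point): Centre of the upright fin on top of the cover by which it is pushed or pinched: 50 mm wide (lamp x), 6 mm thick (lamp y), z 0.070 to 0.097. Moves with the cover; at lamp (0, -0.008, 0.083) when shut. Axes as the lamp's.
- catch_fin (a point): Centre of the catch's steel thumb fin on the block: 8 mm thick (lamp x), 22 mm long (lamp y), z 0.058 to 0.082. Slides along lamp x from -0.010 to +0.010 (at lamp y 0.076) with about 3 N; stays where left; starts on the +x side, 4 to 10 mm off the middle. At one end of its travel it locks the cover and at the other it frees it, but which is which differs each time and nothing shows it. Axes as the lamp's.
- charger: Black charger fixed to the bench, 80 mm (x) by 96 mm (y), 40 mm high, origin on the bench under its pocket; a grey lug 22 mm high continues it to x 0.070. The pocket is 31 mm (x) by 43 mm (y), 25 mm deep, its floor at z 0.015; the pack stands in it upright, contact end down, top at z 0.111.
- pack_center (a point): Centre of the grey battery pack, a block 96 mm long (its z axis), 40 mm wide (y), 28 mm thick (x), about 0.24 kg. z points from the contact end to the plain end. At the start it stands in the charger, its axes nearly the charger's. Seated in the lamp it lies on a wide face, centre at lamp (0, -0.002, 0.034), contact end towards the lamp's +y.
- pack_contacts (a point): Middle of the pack's contact end (two brass strips), 48 mm from its centre. This end goes against the lamp's spring.
- bottle: Bystander: glass jar with metal lid, 60 mm across, 100 mm high; origin under its foot.
- dish: Bystander: white bowl, 110 mm across, 35 mm high; origin under its foot.
- brush: Bystander: hand brush lying on the bench.
There are look-alikes about, which are no part of the job. There is more than one size of the part that bears pack_center; the job needs the middle-sized.

How it is judged:
By the outcome, as a careful person would: the job done as asked, in the order asked, and still so for the second after the job is handed in, with the robot touching nothing.
It also fails if it takes over 72 s, if anything falls off the work surface, if the arm or the gripper's body presses on something with over 40 N, if the wrist force passes 120 N, or if a joint passes its speed limit or range.

### The arm

A 6-joint arm with a two-finger parallel gripper is mounted at the origin on the work surface. World frame = base frame: x ahead of the robot, y to its left, z up, the work surface at z = 0. Lengths are in m, angles in degrees, forces in N, time in s.
With the tool pointing down it reaches from about 0.3 to 0.75 m from the base axis. Payload 8.5 kg.
Tool frame: the origin (TCP) lies midway between the tips of the shut fingers; the grasp point (between the pads) lies env.tcp_to_grasp behind it (env.tcp_to_grasp is the distance from the TCP to the grasp point, in m); z points along the fingers, y is the line along which they close (so a half turn about z gives the same grasp; the last joint's range is limited). The gripper opens to 85 mm and grips with 20 to 120 N. Pads are 22 mm wide; open, the fingers measure 114 mm over their backs; the gripper's body (76 mm by 85 mm) begins 54 mm behind the grasp point. The pads swing forward as they close: fully open they stand 13 mm farther back than shut.
Start: joints at [52.351, 21.807, 74.336, -0, 83.858, -12.336], TCP at [0.235, 0.497, 0.231] pointing down, gripper open.
Joint ranges: [-178.18, 178.18], [-50.72, 133.34], [12.68, 142.11], [-81.47, 261.47], [9.98, 163.14], [-165.26, 165.26]. Speed limits (degrees/s): [136.94, 136.94, 180, 180, 180, 180].

### API

Orientations are given as a 3x3 rotation matrix whose columns are the frame's x, y, z axes.
In Python, from rig import observe, optics, job, env gives the robot as it stands. The module is installed in compiled form; this text tells all that it offers.
- The arm moves only by the shell command python3 -m jog 'ROWS' [FORCE]. ROWS is JSON, a list of rows, each a list of 7 numbers: the turn, a rotation vector about the tool's x, y, z in rad, then the shift along the tool's x, y, z in m, then the opening in per cent of the stroke, from 0 (shut) to 100 (fully open). A call has 1 to 10 rows; each row shifts and turns the commanded pose from where the row before left it, along the tool's axes as they then stand; what a row does not reach is not made up. A row lasts 1/8 s, in which the tool goes at most 62.5 mm and 10.7 degrees, less where a joint would pass 70% of its speed; a pose out of reach is approached as far as the arm can. A call is refused whole if a number of a shift passes 0.0625 or a number of a turn 0.188, either way. A call with a gripper value outside its range is refused whole. The fingers move at their own pace and stop on an object; FORCE is the grip in N (left out, the last holds). Time passes only in rows, so rows that do not move let the fingers close. It gives the time, the measured TCP pose, the force, the opening and the grip force at its end, in the units of the state.
- observe(): the state, without advancing time (a new reading comes with each control period).
- optics.get_image(name): name is "scene" or "top"; returns a dict with "pixels" (480x640x3 uint8, red, green, blue), "mtx" (3x3 intrinsics, pixels), "rvec" (rotation vector, rad) and "tvec" (3), from world to camera coordinates, as OpenCV has them. Camera axes: x right, y down, z forward; pixel columns grow to the right and rows downward; lengths in m; the calibration is good to about 2 mm. A picture is of the moment at which its call begins. There is no depth.
- job.close_job(): hands the job in; it is judged then, once.
The state is a dict: "time_s": time; "q": joint angles; "qvel": joint speeds; "joint_efforts": joint torques, N m; "position": TCP position; "tool_rot": TCP orientation; "ft_force": force on the tool from outside, world axes, zero at the start; "wrist_torque": the same for the moment, N m; "grip_width": finger opening in m; "gripper_force": force on a finger pad.
Only numpy, scipy, OpenCV 4.12 (cv2) and the standard library are available. Lean on these libraries where they do the work, as an engineer would, in place of code of your own. Each camera call takes 0.05 s, during which the arm holds its last target. There are 200 camera calls.

## Working session

There is one attempt and no reset: what is moved stays moved. The work goes in short steps, Python scripts to look and compute and a shell command to move; the robot and the scene stay as the last step left them, time stands still between calls to the robot, and variables do not carry over. Pictures are saved under pics/ and viewed, at most 12 in all, crops included, and the job is handed in when it is done.

```bash
mkdir -p pics
cat > h.py <<'E'
import numpy as np, cv2
from rig import observe, optics, job, env
def grab(n,f):
    d=optics.get_image(n); cv2.imwrite(f,d["pixels"][:,:,::-1]); np.savez(f+'.npz',**d); return d
def load(f): return np.load(f+'.npz')
def ray(d,u,v):
    R=cv2.Rodrigues(np.array(d["rvec"],float))[0]; t=np.array(d["tvec"],float).ravel()
    p=cv2.undistortPoints(np.array([[[u,v]]],float),np.array(d["mtx"],float),None).ravel()
    return -R.T@t, R.T@np.array([p[0],p[1],1.])
def onz(d,u,v,z):
    c,r=ray(d,u,v); return c+r*(z-c[2])/r[2]
def proj(d,P):
    return cv2.projectPoints(np.array(P,float).reshape(-1,1,3),np.array(d["rvec"],float),np.array(d["tvec"],float),np.array(d["mtx"],float),None)[0].reshape(-1,2)
E
python3 - <<'E'
from h import *
np.set_printoptions(precision=3,suppress=True)
for n in("scene","top"):
    d=grab(n,f"pics/{n}0.png"); print(n,ray(d,320,240))
s=observe(); print(s, env.tcp_to_grasp)
E
```

```text
scene (array([1.268, 0.508, 1.005]), array([-0.567, -0.314, -0.762]))
top (array([0.499, 0.129, 1.116]), array([ 0.091,  0.002, -0.996]))
{'time_s': 0.1, 'q': array([ 52.349,  21.838,  74.379,   0.002,  83.859, -12.336]), 'qvel': array([-0.015, -0.087, -0.055, -0.095,  0.008, -0.008]), 'joint_efforts': array([  0.004, -44.922, -23.166,  -0.   ,   0.004,  -0.   ]), 'position': array([0.235, 0.497, 0.231]), 'tool_rot': array([[-0.904,  0.428, -0.001],
       [ 0.428,  0.904, -0.001],
       [ 0.   , -0.001, -1.   ]]), 'ft_force': array([ 0.459, -0.414, -0.212]), 'wrist_torque': array([-0.018,  0.048,  0.004]), 'gripper_force': 0.0, 'grip_width': 0.08495935240072154} 0.0187
```

View pics/scene0.png

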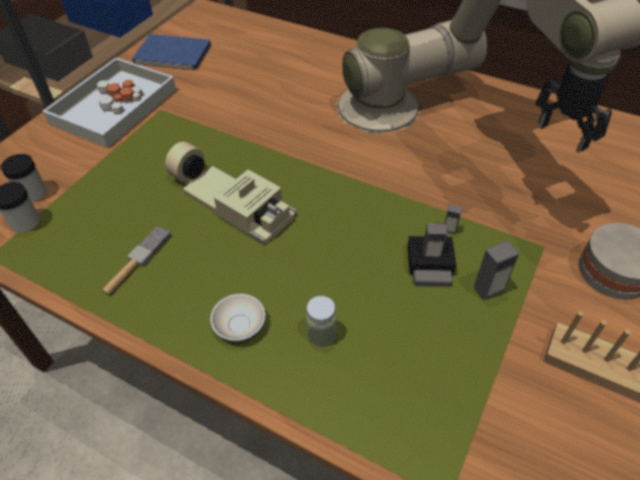

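View pics/top0.png

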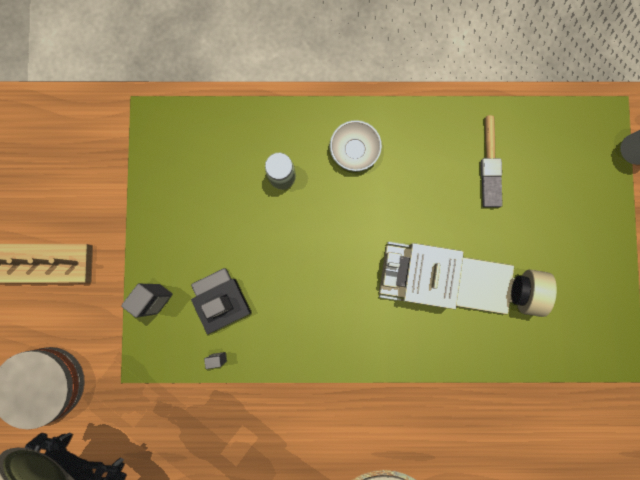

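The scene picture shows three grey packs: a large one at (495,270), a small one at (453,220), and the middle-sized one in the charger at (435,240). The top view has them at (147,300), (215,361) and (215,305). The lamp is at top (430,278), with its head at (535,293) and catch block at (395,272). I choose the charger pack and will check it in a crop.

Run:
```python
from h import *
t=cv2.imread("pics/top0.png"); s=cv2.imread("pics/scene0.png")
a=cv2.resize(t[230:330,370:570],(800,400),interpolation=cv2.INTER_CUBIC)[:,:]
a=cv2.resize(t[235:325,370:490],(400,300),interpolation=cv2.INTER_CUBIC)
b=cv2.resize(t[255:345,170:290],(400,300),interpolation=cv2.INTER_CUBIC)
c=cv2.resize(s[165:255,180:300],(400,300),interpolation=cv2.INTER_CUBIC)
e=cv2.resize(s[205:295,390:510],(400,300),interpolation=cv2.INTER_CUBIC)
cv2.imwrite("pics/crop1.png",np.vstack([np.hstack([a,b]),np.hstack([c,e])]))
```

```text
(no output)
```

View pics/crop1.png

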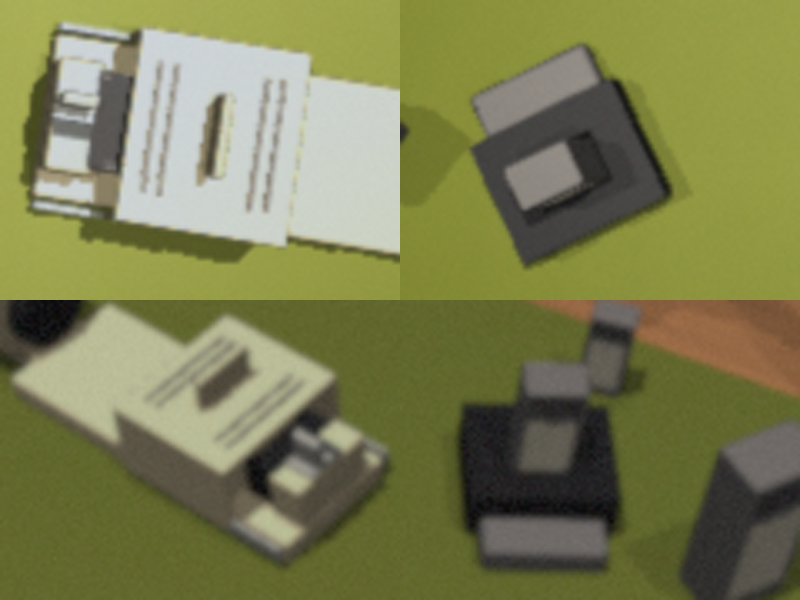

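The crop confirms the middle pack standing in the charger, with its top at top-view (215,307). The cover is shut, its top spanning (404..463, 244..308). The fin is at (436,276) and the catch fin near (392,265).

Run:
```python
from h import *
np.set_printoptions(precision=4,suppress=True)
d=load("pics/top0.png"); k=400/120
A=lambda x,y,z:onz(d,370+x/k-.35,235+y/k-.35,z)
B=lambda x,y,z:onz(d,170+(x-400)/k-.35,255+y/k-.35,z)
c=np.array([A(140,30,.07),A(310,55,.07),A(285,245,.07),A(115,218,.07)])
print("cover",c,c.mean(0),[np.linalg.norm(c[i]-c[i-1]) for i in range(4)])
ydir=(c[0]+c[3]-c[1]-c[2])[:2]; xd=(c[0]+c[1]-c[2]-c[3])[:2]
print("ang y-axis",np.degrees(np.arctan2(ydir[1],ydir[0])),"long side normal",np.degrees(np.arctan2(xd[1],xd[0])))
b=np.array([A(60,22,.02),A(32,212,.02)]);print("base end corners",b,np.linalg.norm(b[0]-b[1]))
print("fin top",A(228,95,.097),A(218,178,.097))
print("catch",A(75,98,.082))
g=np.array([B(473,150,.04),B(615,80,.04),B(670,190,.04),B(527,267,.04)])
print("charger",g,g.mean(0),[np.linalg.norm(g[i]-g[i-1]) for i in range(4)])
im=cv2.cvtColor(d["pixels"],cv2.COLOR_RGB2HSV)
sub=d["pixels"][290:325,195:238].astype(int); print(sub.sum(2).max())
m=(sub.min(2)>115).astype(np.uint8)
n,l,st,ce=cv2.connectedComponentsWithStats(m); i=1+np.argmax(st[1:,4]); print(st[i])
r=cv2.minAreaRect(np.argwhere(l==i)[:,::-1].astype(np.float32)); p=cv2.boxPoints(r)+[195,290]
P=np.array([onz(d,u,v,.111) for u,v in p]); print("pack top",r,P,P.mean(0),[np.linalg.norm(P[i]-P[i-1]) for i in range(4)])
s=load("pics/scene0.png")
# pack top in the scene crop corners
E_=lambda x,y,z:onz(s,390+(x-400)/k-.35,205+(y-300)/k-.35,z)
q=np.array([E_(524,363,.111),E_(587,365,.111),E_(587,402,.111),E_(520,397,.111)]);print("pack sc",q,q.mean(0))
C=lambda x,y,z:onz(s,180+x/k-.35,165+(y-300)/k-.35,z)
c2=np.array([C(230,316,.07),C(340,378,.07),C(230,472,.07),C(116,410,.07)]);print("cover sc",c2,c2.mean(0))
```

```text
cover [[ 0.5866 -0.0532  0.07  ]
 [ 0.5713 -0.1557  0.07  ]
 [ 0.4574 -0.1378  0.07  ]
 [ 0.4735 -0.0363  0.07  ]] [ 0.5222 -0.0958  0.07  ] [np.float64(0.11428024212260242), np.float64(0.1036599592696211), np.float64(0.11533548747201641), np.float64(0.10280323496259038)]
ang y-axis 81.23412289710514 long side normal -8.707448720322894
base end corners [[ 0.5959 -0.0112  0.02  ]
 [ 0.4762  0.0079  0.02  ]] 0.12127646915234923
fin top [ 0.5459 -0.0996  0.097 ] [ 0.4974 -0.0927  0.097 ]
catch [ 0.5449 -0.0117  0.082 ]
charger [[0.4742 0.3956 0.04  ]
 [0.5171 0.3087 0.04  ]
 [0.4496 0.274  0.04  ]
 [0.403  0.361  0.04  ]] [0.461  0.3348 0.04  ] [np.float64(0.07918865663807773), np.float64(0.0968582096289999), np.float64(0.07592055041578323), np.float64(0.09872975410009424)]
423
[  7   8  22  19 244]
pack top ((17.40000343322754, 17.30000114440918), (12.521980285644531, 19.230182647705078), 63.43495178222656) [[0.4637 0.3596 0.111 ]
 [0.48   0.327  0.111 ]
 [0.4587 0.3159 0.111 ]
 [0.4424 0.3485 0.111 ]] [0.4612 0.3378 0.111 ] [np.float64(0.024007511880700473), np.float64(0.03652277532564626), np.float64(0.02404327271988599), np.float64(0.036453842797121015)]
pack sc [[0.4586 0.315  0.111 ]
 [0.4419 0.3503 0.111 ]
 [0.4709 0.361  0.111 ]
 [0.4862 0.3232 0.111 ]] [0.4644 0.3374 0.111 ]
cover sc [[ 0.4567 -0.1352  0.07  ]
 [ 0.4744 -0.0322  0.07  ]
 [ 0.5855 -0.0515  0.07  ]
 [ 0.5733 -0.153   0.07  ]] [ 0.5225 -0.093   0.07  ]
```

```bash
cat >> h.py <<'E'
Y=np.array([.1521,.9884,0]);X=np.array([.9884,-.1521,0]);O=np.array([.5234,-.0871,0])
def L(x,y,z): return O+x*X+y*Y+np.array([0,0,z])
def to(p,R=None):
    np.set_printoptions(precision=4,suppress=True)
    s=observe(); T=np.array(s["tool_rot"])
    print("pos",s["position"],"t",s["time_s"],"ft",s["ft_force"],"q",s["q"])
    if R is not None:
        print("turn",cv2.Rodrigues(T.T@R)[0].ravel()); T2=R
    else: T2=T
    print("shift(now axes)",T.T@(p-s["position"]),"shift(target axes)",T2.T@(p-s["position"]))
def down(a):
    a=np.radians(a); y=np.array([np.cos(a),np.sin(a),0]); z=np.array([0,0,-1.]); return np.array([np.cross(y,z),y,z]).T
E
python3 -m jog '[[0,0,-0.1445,0,0,0.04,100],[0,0,-0.1445,0,0,0.02,100],[0,0,0,-0.0312,-0.0451,0,60],[0,0,0,-0.0312,-0.0451,0,60],[0,0,0,-0.0312,-0.0451,0,60],[0,0,0,-0.0312,-0.0451,0,60],[0,0,0,-0.0312,-0.0451,0,60],[0,0,0,-0.0312,-0.0451,0,60],[0,0,0,-0.0312,-0.0451,0,60],[0,0,0,-0.0312,-0.0451,0,60]]' 20
python3 -c "
from h import *
to(L(0,-.008,.12),down(81.25))"
```

```text
time_s: 1.35
position: [0.4274, 0.1008, 0.1713]
tool_rot: [[-0.988, 0.152, -0.0], [0.152, 0.988, 0.0], [0.0, 0.0, -1.0]]
ft_force: [0.6, 0.6, 0.5]
grip_width: 0.0513
gripper_force: 0.0
pos [0.4274 0.1008 0.1713] t 1.35 ft [0.6035 0.5633 0.5283] q [ -2.2469  14.2826  96.7108   0.0052  69.0169 -83.4846]
turn [ 0.0001 -0.0002 -0.0002]
shift(now axes) [-0.1236 -0.1791  0.0512] shift(target axes) [-0.1235 -0.1791  0.0513]
```

```bash
python3 -m jog '[[0,0,0,-0.031,-0.0448,0,50],[0,0,0,-0.031,-0.0448,0,50],[0,0,0,-0.031,-0.0448,0,50],[0,0,0,-0.0305,-0.0447,0.02,50],[0,0,0,0,0,0.031,45],[0,0,0,0,0,0,45]]' 20
python3 - <<'E'
from h import *
to(L(0,-.008,.0735),down(81.25))
d=grab("top","pics/t1.png"); s=grab("scene","pics/s1.png")
a=cv2.resize(d["pixels"][215:335,365:525],(400,300),interpolation=cv2.INTER_CUBIC)
b=cv2.resize(s["pixels"][135:255,170:330],(400,300),interpolation=cv2.INTER_CUBIC)
cv2.imwrite("pics/c2.png",np.hstack([a,b])[:,:,::-1])
E
```

```text
time_s: 2.1
position: [0.5205, -0.0931, 0.1184]
tool_rot: [[-0.988, 0.153, -0.005], [0.153, 0.988, 0.002], [0.005, 0.001, -1.0]]
ft_force: [-0.3, 0.4, 0.5]
grip_width: 0.0383
gripper_force: 0.0
pos [ 0.5205 -0.0931  0.1184] t 2.1 ft [-0.3138  0.3517  0.5381] q [ -22.9814   26.2574   87.5587    0.0012   66.4925 -104.18  ]
turn [ 0.0013 -0.0052 -0.0009]
shift(now axes) [-0.0022 -0.0017  0.0449] shift(target axes) [-0.0019 -0.0016  0.0449]
```

View pics/c2.png

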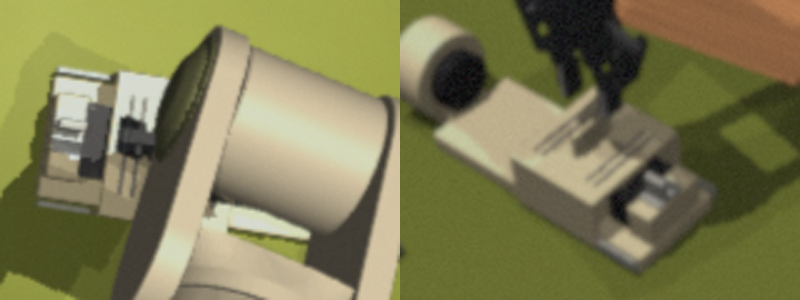

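The scene half of the crop shows the fingers above and on both sides of the fin at crop (590,135). I'll go down and pinch it.

```bash
python3 -m jog '[[0,0,0,-0.001,-0.0015,0.02,45],[0,0,0,-0.001,0,0.024,45],[0,0,0,0,0,0,45],[0,0,0,0,0,0,0],[0,0,0,0,0,0,0],[0,0,0,0,0,0,0],[0,0,0,0,0,0,0]]' 20
python3 -c "
from h import *
to(L(0,-.008,.0735),down(81.25))"
```

```text
time_s: 3.08
position: [0.5238, -0.0973, 0.0779]
tool_rot: [[-0.988, 0.153, 0.002], [0.153, 0.988, -0.005], [-0.002, -0.004, -1.0]]
ft_force: [-3.3, -11.4, 3.3]
grip_width: 0.0052
gripper_force: 25.3
pos [ 0.5238 -0.0973  0.0779] t 3.075 ft [ -3.257  -11.4092   3.2822] q [ -23.1632   29.4772   89.999    -0.2352   60.3284 -104.2701]
turn [-0.0043  0.0024 -0.0005]
shift(now axes) [0.002  0.002  0.0044] shift(target axes) [0.002  0.002  0.0044]
```

```bash
python3 -m jog '[[0,0,0,0,-0.002,0,0],[0,0,0,0,-0.001,0,0],[0,0,0,0,0,0,0]]' 20; python3 -m jog '[[0,0,0,0,-0.0015,0,0],[0,0,0,0,0,0,0]]' 20; python3 -m jog '[[0,0,0,0,-0.0015,0,0],[0,0,0,0,0,0,0]]' 20
```

```text
time_s: 3.45
position: [0.5237, -0.098, 0.0779]
tool_rot: [[-0.988, 0.153, 0.003], [0.153, 0.988, -0.0], [-0.003, -0.0, -1.0]]
ft_force: [-0.9, -0.1, 6.8]
grip_width: 0.0054
gripper_force: 25.5
time_s: 3.7
position: [0.5234, -0.0994, 0.0779]
tool_rot: [[-0.988, 0.153, 0.003], [0.153, 0.988, -0.0], [-0.003, 0.0, -1.0]]
ft_force: [-2.1, 0.8, 6.9]
grip_width: 0.0054
gripper_force: 25.5
time_s: 3.95
position: [0.5233, -0.1002, 0.0778]
tool_rot: [[-0.988, 0.153, 0.003], [0.153, 0.988, 0.001], [-0.003, 0.001, -1.0]]
ft_force: [1.3, 5.1, 6.5]
grip_width: 0.0055
gripper_force: 25.6
```

```bash
python3 -m jog '[[0,0,0,0,-0.001,0,0],[0,0,0,0,0,0,0]]' 20; python3 -m jog '[[0,0,0,0,-0.001,0,0],[0,0,0,0,0,0,0]]' 20
```

```text
time_s: 4.2
position: [0.5232, -0.1008, 0.0779]
tool_rot: [[-0.988, 0.153, 0.003], [0.153, 0.988, 0.002], [-0.003, 0.002, -1.0]]
ft_force: [1.5, 7.3, 6.7]
grip_width: 0.0055
gripper_force: 25.6
time_s: 4.45
position: [0.5231, -0.1015, 0.0779]
tool_rot: [[-0.988, 0.153, 0.003], [0.153, 0.988, 0.002], [-0.003, 0.002, -1.0]]
ft_force: [0.8, 8.9, 6.9]
grip_width: 0.0053
gripper_force: 25.7
```

Locked: the force climbs from 5 to 9 N over about 2 mm. I'll ease back, release, and go over to push the catch.

```bash
sed -i 's/O=np.array(\[.5234,-.0871,0\])/O=np.array([.5230,-.0896,0])/' h.py
python3 -m jog '[[0,0,0,0,0.002,0,0],[0,0,0,0,0.0025,0,0],[0,0,0,0,0,0,0],[0,0,0,0,0,0,45],[0,0,0,0,0,0,45],[0,0,0,0,0,0,45],[0,0,0,0,0,-0.05,30],[0,0,0,0,0,0,0]]' 20
python3 -c "
from h import *
to(L(0.033,.076,.085),down(81.25))"
```

```text
time_s: 5.45
position: [0.5244, -0.099, 0.1292]
tool_rot: [[-0.988, 0.152, 0.006], [0.152, 0.988, -0.003], [-0.006, -0.002, -1.0]]
ft_force: [0.2, 0.1, -0.4]
grip_width: 0.0088
gripper_force: 0.0
pos [ 0.5244 -0.099   0.1292] t 5.45 ft [ 0.1939  0.0715 -0.4169] q [ -23.414    25.6714   86.4348    0.0003   67.5257 -104.666 ]
turn [-0.0016  0.0062  0.    ]
shift(now axes) [-0.0299  0.0852  0.0443] shift(target axes) [-0.0302  0.0851  0.0442]
```

```bash
python3 -m jog '[[0,0.006,0,-0.02,0.0425,0,0],[0,0,0,-0.01,0.0425,0,0],[0,0,0,0,0,0.03,0],[0,0,0,0,0,0.03,0],[0,0,0,0,0,0.006,0],[0,0,0,0,0,0,0]]' 20
python3 - <<'E'
from h import *
to(L(0.006,.076,.062),down(81.25))
d=grab("top","pics/t2.png"); s=grab("scene","pics/s2.png")
a=cv2.resize(d["pixels"][215:335,345:505],(400,300),interpolation=cv2.INTER_CUBIC)
b=cv2.resize(s["pixels"][165:255,210:330],(400,300),interpolation=cv2.INTER_CUBIC)
cv2.imwrite("pics/c3.png",np.hstack([a,b])[:,:,::-1])
E
```

```text
time_s: 6.2
position: [0.5652, -0.0191, 0.0603]
tool_rot: [[-0.988, 0.152, -0.006], [0.152, 0.988, 0.001], [0.006, 0.0, -1.0]]
ft_force: [0.8, -0.1, 0.2]
grip_width: 0.0003
gripper_force: 0.0
pos [ 0.5652 -0.0191  0.0603] t 6.2 ft [ 0.8041 -0.0927  0.2247] q [-13.9122  33.6131  85.2565  -0.0359  61.4924 -95.1284]
turn [ 0.     -0.0063 -0.0003]
shift(now axes) [ 0.025  -0.0001 -0.0015] shift(target axes) [ 0.0249 -0.0001 -0.0017]
```

View pics/c3.png

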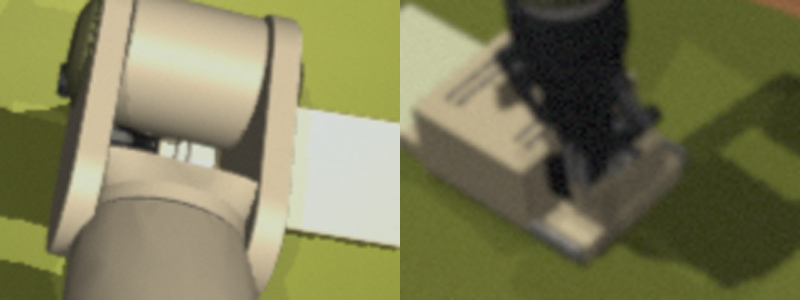

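The fingertips are shut on the +x side of the catch, low over the block. I push towards lamp -x.

```bash
python3 -m jog '[[0,0,0,0.008,0,-0.0015,0],[0,0,0,0.006,0,0,0],[0,0,0,0.004,0,0,0],[0,0,0,0,0,0,0]]' 20
python3 -m jog '[[0,0,0,0.004,0,0,0],[0,0,0,0.002,0,0,0],[0,0,0,0,0,0,0]]' 20
python3 -m jog '[[0,0,0,0.002,0,0,0],[0,0,0,0,0,0,0]]' 20
python3 -m jog '[[0,0,0,0.001,0,0,0],[0,0,0,0,0,0,0]]' 20
```

```text
time_s: 6.8
position: [0.5472, -0.0162, 0.0622]
tool_rot: [[-0.988, 0.152, -0.006], [0.152, 0.988, 0.001], [0.006, -0.0, -1.0]]
ft_force: [1.3, 1.1, 1.2]
grip_width: -0.0001
gripper_force: 0.6
time_s: 7.18
position: [0.5412, -0.0152, 0.0619]
tool_rot: [[-0.988, 0.152, -0.006], [0.152, 0.988, 0.001], [0.006, 0.0, -1.0]]
ft_force: [1.3, 0.0, 1.3]
grip_width: -0.0003
gripper_force: 1.0
time_s: 7.42
position: [0.5401, -0.0151, 0.0619]
tool_rot: [[-0.988, 0.152, -0.004], [0.152, 0.988, 0.001], [0.004, 0.0, -1.0]]
ft_force: [5.6, 0.3, -0.1]
grip_width: -0.0002
gripper_force: 2.9
time_s: 7.68
position: [0.5401, -0.0151, 0.062]
tool_rot: [[-0.988, 0.153, -0.002], [0.153, 0.988, 0.0], [0.002, 0.0, -1.0]]
ft_force: [9.5, -0.6, -3.3]
grip_width: 0.0002
gripper_force: 4.8
```

The catch is against its -x stop: 9.5 N with no more travel. Now back to the cover fin.

```bash
python3 -m jog '[[0,0,0,-0.008,0,0,0],[0,0,0,0,0,-0.05,20],[0,0,0,0,0,-0.012,40],[0,0,0,0,-0.042,0,45],[0,0,0,0,-0.042,0,45],[0,0,0,0,0,0,45]]' 20
python3 -c "
from h import *
to(L(0,-.008,.0745),down(81.25))"
```

```text
time_s: 8.43
position: [0.533, -0.1011, 0.123]
tool_rot: [[-0.988, 0.155, -0.008], [0.155, 0.988, 0.001], [0.008, 0.0, -1.0]]
ft_force: [-0.3, 0.5, -0.4]
grip_width: 0.0383
gripper_force: 0.0
pos [ 0.533  -0.1011  0.123 ] t 8.425 ft [-0.3147  0.512  -0.4157] q [ -23.1941   27.2003   84.8769   -0.1173   68.3895 -104.2073]
turn [ 0.0002 -0.0084 -0.0034]
shift(now axes) [0.0113 0.0018 0.0486] shift(target axes) [0.0117 0.0018 0.0485]
```

```bash
python3 -m jog '[[0,-0.008,-0.003,0.0115,0.0015,0.02,45],[0,0,0,0,0,0.0265,45],[0,0,0,0,0,0,45],[0,0,0,0,0,0,0],[0,0,0,0,0,0,0],[0,0,0,0,0,0,0]]' 20
python3 -m jog '[[0,0,0,0,-0.003,0,0],[0,0,0,0,-0.003,0,0],[0,0,0,0,-0.001,0,0],[0,0,0,0,0,0,0]]' 20
```

```text
time_s: 9.18
position: [0.5231, -0.0972, 0.0784]
tool_rot: [[-0.989, 0.15, 0.003], [0.15, 0.989, -0.003], [-0.004, -0.003, -1.0]]
ft_force: [-1.6, -7.3, 0.3]
grip_width: 0.0054
gripper_force: 24.4
time_s: 9.68
position: [0.5221, -0.1029, 0.0784]
tool_rot: [[-0.989, 0.15, 0.004], [0.15, 0.989, -0.001], [-0.004, -0.0, -1.0]]
ft_force: [-0.2, 0.7, 6.9]
grip_width: 0.0053
gripper_force: 25.1
```

Free now. I slide it open.

```bash
python3 -m jog '[[0,0,0,0,-0.008,0,0],[0,0,0,0,-0.015,0,0],[0,0,0,0,-0.02,0,0],[0,0,0,0,-0.02,0,0],[0,0,0,0,-0.02,0,0],[0,0,0,0,-0.012,0,0],[0,0,0,0,-0.005,0,0],[0,0,0,0,0,0,0]]' 20
python3 -c "
from h import *
to(L(0,-.1205,.0784),down(81.25))"
```

```text
time_s: 10.68
position: [0.506, -0.2023, 0.0784]
tool_rot: [[-0.989, 0.15, 0.001], [0.15, 0.989, -0.001], [-0.001, -0.001, -1.0]]
ft_force: [-6.5, -1.2, 8.8]
grip_width: 0.0058
gripper_force: 25.4
pos [ 0.506  -0.2023  0.0784] t 10.675 ft [-6.5034 -1.1502  8.7935] q [ -34.233    30.4391   87.9311   -0.0209   61.5626 -115.6132]
turn [-0.0008  0.0009  0.0024]
shift(now axes) [ 0.0004 -0.0065 -0.    ] shift(target axes) [ 0.0003 -0.0065 -0.    ]
```

```bash
python3 -m jog '[[0,0,0,0.0015,-0.005,0,0],[0,0,0,0,0,0,0]]' 20
python3 -m jog '[[0,0,0,0,-0.003,0,0],[0,0,0,0,0,0,0]]' 20
python3 -m jog '[[0,0,0,0,-0.0015,0,0],[0,0,0,0,0,0,0]]' 20
```

```text
time_s: 10.92
position: [0.5052, -0.2071, 0.0783]
tool_rot: [[-0.989, 0.15, 0.004], [0.15, 0.989, -0.002], [-0.004, -0.001, -1.0]]
ft_force: [0.9, -1.8, 6.0]
grip_width: 0.0054
gripper_force: 25.1
time_s: 11.18
position: [0.505, -0.208, 0.0783]
tool_rot: [[-0.989, 0.149, 0.004], [0.149, 0.989, 0.002], [-0.004, 0.003, -1.0]]
ft_force: [3.7, 10.3, 8.2]
grip_width: 0.0055
gripper_force: 25.7
time_s: 11.42
position: [0.505, -0.208, 0.0783]
tool_rot: [[-0.989, 0.149, 0.005], [0.149, 0.989, 0.004], [-0.004, 0.005, -1.0]]
ft_force: [6.3, 16.5, 10.9]
grip_width: 0.0054
gripper_force: 26.2
```

The cover is fully open, with a firm stop at 112 mm of travel. I ease off, release, lift and turn towards the pack.

```bash
python3 -m jog '[[0,0,0,0,0.0035,0,0],[0,0,0,0,0,0,40],[0,0,0,0,0,0,45],[0,0,0,0,0,-0.05,45],[0,0,0,0,0,-0.06,60],[0,0,0.18,0,0,-0.03,60],[0,0,0.18,0,0,-0.02,60],[0,0,0.18,0,0,0,60],[0,0,0.18,0,0,0,60],[0,0,0.18,0,0,0,60]]' 20
python3 -m jog '[[0,0,0.18,0,0,0,60],[0,0,0.18,0,0,0,60],[0,0,0.18,0,0,0,60],[0,0,0.18,0,0,0,60],[0,0,0.18,0,0,0,60],[0,0,0.18,0,0,0,60],[0,0,0.18,0,0,0,60],[0,0,0.18,0,0,0,60],[0,0,0.18,0,0,0,60]]' 20
python3 - <<'E'
from h import *
d=grab("top","pics/t3.png")
R0=down(-63)
rot=lambda a:R0@cv2.Rodrigues(np.array([0,np.radians(a),0]))[0]
Rs=rot(-45)
c=np.array([.462,.338,.063]); out=np.array([.891,.454,0])
g=c+[0,0,.032]+.005*out
tcp=g+.022*Rs[:,2]; pre=tcp-.10*Rs[:,2]
print("tcp",tcp,"pre",pre)
to(pre,R0); print(R0)
# fin position and jumble check
print(proj(d,[L(0,-.12,.097)]))
E
```

```text
time_s: 12.68
position: [0.5038, -0.2075, 0.2371]
tool_rot: [[-0.492, 0.87, 0.001], [0.87, 0.492, 0.0], [-0.001, 0.001, -1.0]]
ft_force: [-0.5, 0.6, -0.6]
grip_width: 0.0516
gripper_force: 0.0
time_s: 13.8
position: [0.5039, -0.2075, 0.2371]
tool_rot: [[0.893, 0.449, 0.001], [0.449, -0.893, 0.0], [0.001, 0.0, -1.0]]
ft_force: [1.0, -1.0, 0.3]
grip_width: 0.051
gripper_force: 0.0
tcp [0.45259419 0.33320757 0.07944365] pre [0.51559787 0.36530954 0.15015433]
pos [ 0.5038 -0.2075  0.2371] t 13.85 ft [ 0.2029  0.751  -0.1435] q [-34.8568  21.0334  74.5782   0.041   84.3393  28.8622]
turn [ 0.0004 -0.001  -0.0126]
shift(now axes) [ 0.264  -0.5085  0.087 ] shift(target axes) [ 0.2705 -0.505   0.087 ]
[[ 0.891  0.454  0.   ]
 [ 0.454 -0.891  0.   ]
 [ 0.     0.    -1.   ]]
[[494.144  284.1796]]
```

```bash
python3 -m jog '[[0,0,-0.0126,0.026,-0.051,0,60],[0,0,0,0.0265,-0.0508,0,60],[0,0,0,0.0265,-0.0508,0,60],[0,0,0,0.0265,-0.0508,0,60],[0,0,0,0.0265,-0.0508,0,60],[0,0,0,0.0265,-0.0508,0,60],[0,0,0,0.0265,-0.0508,0,60],[0,0,0,0.0265,-0.0508,0,60],[0,0,0,0.0265,-0.0508,0,60],[0,0,0,0.0265,-0.0508,0,60]]' 20
python3 -m jog '[[0,-0.157,0,0,0,0,60],[0,-0.157,0,0,0,0,60],[0,-0.157,0,0,0,0,60],[0,-0.157,0,0,0,0,60],[0,-0.157,0,0,0,0,60],[0,0,0,0,0,0,60]]' 20
python3 - <<'E'
from h import *
Rs=down(-63)@cv2.Rodrigues(np.array([0,np.radians(-45.),0]))[0]
to(np.array([.5156,.3653,.150]),Rs)
d=grab("top","pics/t4.png")
E
```

```text
time_s: 15.1
position: [0.502, 0.3672, 0.237]
tool_rot: [[0.884, 0.468, 0.002], [0.468, -0.884, -0.001], [0.001, 0.001, -1.0]]
ft_force: [1.1, -0.8, 0.3]
grip_width: 0.0512
gripper_force: 0.0
time_s: 15.85
position: [0.5031, 0.3656, 0.2334]
tool_rot: [[0.624, 0.467, -0.627], [0.329, -0.884, -0.33], [-0.709, -0.001, -0.705]]
ft_force: [0.2, 0.1, 0.4]
grip_width: 0.0512
gripper_force: 0.0
pos [0.5031 0.3656 0.2334] t 15.85 ft [0.2379 0.0974 0.4486] q [ 25.7271  53.2807  26.0441  -2.5958 145.7801  86.3584]
turn [0.0097 0.0026 0.0104]
shift(now axes) [0.0668 0.0061 0.051 ] shift(target axes) [0.0668 0.0059 0.0512]
```

```bash
python3 -m jog '[[0.01,0.003,0.01,0.034,0.003,0.025,60],[0,0,0,0.033,0.003,0.025,60],[0,0,0,0,0,0.03,60],[0,0,0,0,0,0.02,60],[0,0,0,0,0,0,60]]' 20
python3 - <<'E'
from h import *
Rs=down(-63)@cv2.Rodrigues(np.array([0,np.radians(-45.),0]))[0]
to(np.array([.4526,.3332,.0794]),Rs)
d=grab("top","pics/t5.png"); s=grab("scene","pics/s5.png")
a=cv2.resize(d["pixels"][255:345,150:270],(400,300),interpolation=cv2.INTER_CUBIC)
b=cv2.resize(s["pixels"][185:275,370:490],(400,300),interpolation=cv2.INTER_CUBIC)
cv2.imwrite("pics/c5.png",np.hstack([a,b])[:,:,::-1])
E
```

```text
time_s: 16.52
position: [0.4839, 0.3496, 0.1204]
tool_rot: [[0.635, 0.454, -0.625], [0.323, -0.891, -0.319], [-0.702, 0.0, -0.713]]
ft_force: [0.0, 0.3, 1.0]
grip_width: 0.0513
gripper_force: 0.0
pos [0.4839 0.3496 0.1204] t 16.525 ft [0.0069 0.278  0.9653] q [ 25.091   53.4986  43.6169  -1.7017 127.4109  87.6305]
turn [ 0.0002 -0.0078 -0.0004]
shift(now axes) [0.0036 0.0004 0.0541] shift(target axes) [0.004  0.0004 0.054 ]
```

View pics/c5.png

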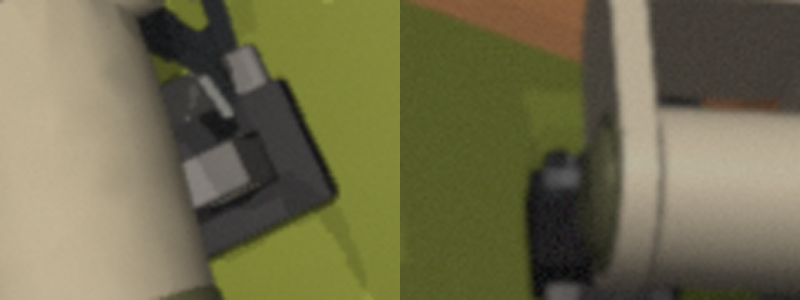

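One finger tip shows at crop (215,110) beyond the pack's top at (215,175); the other is hidden. I'll open a bit wider and go in gently.

```bash
python3 -m jog '[[0,-0.008,0,0.004,0,0.01,75],[0,0,0,0,0,0.015,75],[0,0,0,0,0,0.015,75],[0,0,0,0,0,0.014,75],[0,0,0,0,0,0,75]]' 20
python3 -m jog '[[0,0,0,0,0,0,0],[0,0,0,0,0,0,0],[0,0,0,0,0,0,0],[0,0,0,0,0,0,0]]' 40
```

```text
time_s: 17.25
position: [0.4527, 0.3336, 0.0776]
tool_rot: [[0.628, 0.453, -0.633], [0.318, -0.891, -0.322], [-0.71, 0.001, -0.704]]
ft_force: [-0.0, -0.7, -0.2]
grip_width: 0.0643
gripper_force: 0.0
time_s: 17.75
position: [0.4535, 0.3339, 0.0785]
tool_rot: [[0.63, 0.453, -0.631], [0.319, -0.891, -0.322], [-0.708, 0.001, -0.706]]
ft_force: [3.5, 1.5, 4.6]
grip_width: 0.0399
gripper_force: 42.6
```

```bash
python3 -m jog '[[0,0,0,-0.007,0,-0.007,0],[0,0,0,-0.0142,0,-0.0142,0],[0,0,0,-0.0212,0,-0.0212,0],[0,0,0,-0.0283,0,-0.0283,0],[0,0,0,-0.0283,0,-0.0283,0],[0,0,0,-0.016,0.0446,0.0161,0],[0,0,0,-0.016,0.0446,0.0161,0],[0,0,0,-0.016,0.0446,0.0161,0],[0,0,0,-0.016,0.0446,0.0161,0],[0,0,0,0,0,0,0]]' 40
python3 -m jog '[[0,0.15,0,0,0,0,0],[0,0.175,0,0,0,0,0],[0,0.175,0,0,0,0,0],[0,0.175,0,0,0,0,0],[0,0.175,0,0,0,0,0],[0,0.175,0,0,0,0,0],[0,0.175,0,0,0,0,0],[0,0.175,0,0,0,0,0],[0,0.15,0,0,0,0,0],[0,0.045,0,0,0,0,0]]' 40
python3 - <<'E'
from h import *
Re=down(-63)@cv2.Rodrigues(np.array([0,np.radians(45.),0]))[0]
s=observe(); p=s["position"]
tgt=np.array([.44,.14,.05]); to(tgt,Re)
s=grab("scene","pics/s6.png");d=grab("top","pics/t6.png")
a=cv2.resize(d["pixels"][180:360,180:420],(400,300),interpolation=cv2.INTER_CUBIC)
b=cv2.resize(s["pixels"][120:300,270:510],(400,300),interpolation=cv2.INTER_CUBIC)
cv2.imwrite("pics/c6.png",np.hstack([a,b])[:,:,::-1])
E
```

```text
time_s: 19.0
position: [0.4532, 0.1315, 0.2197]
tool_rot: [[0.631, 0.449, -0.633], [0.316, -0.893, -0.319], [-0.709, 0.002, -0.706]]
ft_force: [0.2, 0.9, -2.6]
grip_width: 0.0399
gripper_force: 42.0
time_s: 20.25
position: [0.452, 0.1361, 0.2184]
tool_rot: [[0.644, 0.459, 0.612], [0.33, -0.889, 0.319], [0.691, -0.004, -0.723]]
ft_force: [0.8, 0.2, -3.5]
grip_width: 0.0395
gripper_force: 42.0
pos [0.452  0.1361 0.2184] t 20.25 ft [ 0.759   0.1527 -3.4579] q [-12.7585   2.1702 117.2833  50.3024  35.487   14.3454]
turn [-0.0065  0.0231  0.0013]
shift(now axes) [-0.1227 -0.0084  0.1157] shift(target axes) [-0.1254 -0.009   0.1128]
```

View pics/c6.png

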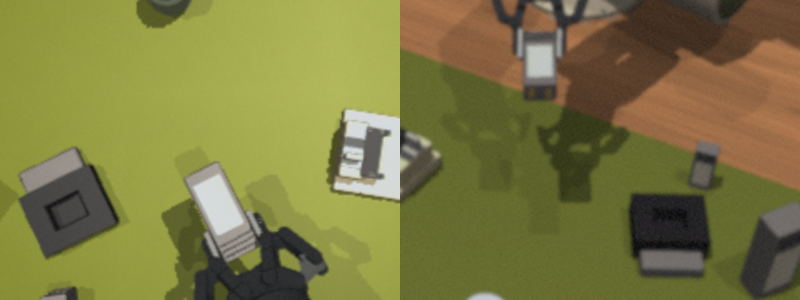

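The pack is held nearly level with its contact end outward and clear of everything. I lower it.

```bash
python3 -m jog '[[0,0.023,0,-0.03,0,0.03,0],[0,0,0,-0.0318,0,0.0318,0],[0,0,0,-0.0318,0,0.0318,0],[0,0,0,-0.0318,0,0.0318,0],[0,0,0,-0.0106,0,0.0106,0],[0,0,0,0,0,0,0]]' 40
python3 -c "
from h import *
to(np.array([.45,.136,.006]),down(-63)@cv2.Rodrigues(np.array([0,np.radians(45.),0]))[0])"
```

```text
time_s: 21.1
position: [0.4558, 0.1428, 0.0765]
tool_rot: [[0.622, 0.474, 0.622], [0.319, -0.88, 0.351], [0.714, -0.02, -0.699]]
ft_force: [0.4, 0.1, -2.8]
grip_width: 0.0392
gripper_force: 42.0
pos [0.4558 0.1428 0.0765] t 21.1 ft [ 0.3998  0.0809 -2.7817] q [-13.0139  24.606  130.7763 111.295   31.1897 -55.5174]
turn [-0.0305 -0.0105  0.0022]
shift(now axes) [-0.0561  0.0046  0.0433] shift(target axes) [-0.0557  0.0034  0.0441]
```

```bash
python3 -m jog '[[-0.015,-0.005,0,0.012,0.009,0.012,0],[-0.015,-0.005,0,0.012,0.009,0.012,0],[0,0,0,0.012,0.009,0.012,0],[0,0,0,0.012,0.009,0.012,0],[0,0,0,0,0,0,0]]' 40
python3 -c "
from h import *
to(np.array([.53,.14,.015]),down(-63)@cv2.Rodrigues(np.array([0,np.radians(45.),0]))[0])"
```

```text
time_s: 21.72
position: [0.5335, 0.1418, 0.0786]
tool_rot: [[0.626, 0.455, 0.634], [0.324, -0.89, 0.32], [0.71, 0.005, -0.704]]
ft_force: [-0.5, -0.1, -2.8]
grip_width: 0.0394
gripper_force: 41.9
pos [0.5335 0.1418 0.0786] t 21.725 ft [-0.4624 -0.0593 -2.7946] q [ -9.1522  27.1155 118.7804 100.9694  25.1334 -39.5327]
turn [ 0.0023 -0.0039  0.0043]
shift(now axes) [-0.0479 -0.0003  0.042 ] shift(target axes) [-0.0478  0.      0.0422]
```

```bash
python3 -m jog '[[0,0,0,-0.0106,0,0.0106,0],[0,0,0,-0.0106,0,0.0106,0],[0,0,0,-0.0106,0,0.0106,0],[0,0,0,-0.0046,0,0.0046,0],[0,0,0,0,0,0,0]]' 40
python3 -m jog '[[0,0,0,-0.0025,0,0.0025,0],[0,0,0,-0.0025,0,0.0025,0],[0,0,0,0,0,0,0]]' 40
python3 -c "
from h import *
to(np.array([.53,.14,.006]),down(-63)@cv2.Rodrigues(np.array([0,np.radians(45.),0]))[0])
d=load('pics/top0.png'); print(onz(d,280,185,0))"
```

```text
time_s: 22.35
position: [0.5316, 0.1416, 0.0257]
tool_rot: [[0.629, 0.455, 0.631], [0.323, -0.891, 0.32], [0.707, 0.002, -0.707]]
ft_force: [-0.2, -0.4, -3.2]
grip_width: 0.0392
gripper_force: 41.9
time_s: 22.72
position: [0.532, 0.1413, 0.0183]
tool_rot: [[0.629, 0.454, 0.631], [0.323, -0.891, 0.32], [0.707, 0.003, -0.707]]
ft_force: [-0.2, -0.0, -2.5]
grip_width: 0.0393
gripper_force: 41.9
pos [0.532  0.1413 0.0183] t 22.725 ft [-0.2366 -0.0054 -2.4966] q [ -9.2243  36.1293 121.4475 121.8488  29.3693 -62.9526]
turn [ 0.0017 -0.0003  0.002 ]
shift(now axes) [-0.0104  0.0002  0.007 ] shift(target axes) [-0.0104  0.0003  0.007 ]
[0.7207 0.2187 0.    ]
```

```bash
python3 -m jog '[[0,0,0,-0.0035,0,0.0035,0],[0,0,0,-0.0021,0,0.0021,0],[0,0,0,0,0,0,0]]' 40
python3 -m jog '[[0,0,0,-0.0014,0,0.0014,0],[0,0,0,-0.0007,0,0.0007,0],[0,0,0,0,0,0,0]]' 40
python3 -m jog '[[0,0,0,-0.0014,0,0.0014,0],[0,0,0,0,0,0,0]]' 40
```

```text
time_s: 23.1
position: [0.532, 0.1413, 0.0101]
tool_rot: [[0.629, 0.454, 0.631], [0.323, -0.891, 0.32], [0.707, 0.002, -0.707]]
ft_force: [-0.6, 0.2, -2.4]
grip_width: 0.0395
gripper_force: 41.9
time_s: 23.48
position: [0.5321, 0.1413, 0.0075]
tool_rot: [[0.629, 0.454, 0.631], [0.323, -0.891, 0.319], [0.707, 0.003, -0.707]]
ft_force: [0.7, -0.9, -2.7]
grip_width: 0.0393
gripper_force: 41.9
time_s: 23.72
position: [0.5322, 0.1415, 0.0066]
tool_rot: [[0.627, 0.454, 0.633], [0.322, -0.891, 0.32], [0.709, 0.003, -0.705]]
ft_force: [-5.1, -1.8, 9.4]
grip_width: 0.0393
gripper_force: 42.5
```

Contact at z 0.0066. I'll release and retreat along the fingers.

```bash
python3 -m jog '[[0,0,0,0,0,0,60],[0,0,0,0,0,0,65],[0,0,0,0,0,0,65],[0,0,0,0,0,-0.03,65],[0,0,0,0,0,-0.05,65],[0,0,0,0,0,-0.05,65],[0,-0.15,0,0,0,0,65],[0,-0.15,0,0,0,0,65],[0,-0.15,0,0,0,0,65],[0,-0.15,0,0,0,0,65]]' 40
python3 - <<'E'
from h import *
to(np.array([.57,.16,.1]),down(-63))
d=grab("top","pics/t7.png");s=grab("scene","pics/s7.png")
a=cv2.resize(d["pixels"][180:300,200:360],(400,300),interpolation=cv2.INTER_CUBIC)
b=cv2.resize(s["pixels"][160:280,300:460],(400,300),interpolation=cv2.INTER_CUBIC)
cv2.imwrite("pics/c7.png",np.hstack([a,b])[:,:,::-1])
E
```

```text
time_s: 24.98
position: [0.4442, 0.1154, 0.0932]
tool_rot: [[0.785, 0.493, 0.375], [0.416, -0.868, 0.271], [0.459, -0.057, -0.887]]
ft_force: [-0.3, 0.1, -0.9]
grip_width: 0.0557
gripper_force: 0.0
pos [0.4442 0.1154 0.0932] t 24.975 ft [-0.2699  0.0705 -0.8574] q [-12.1081  17.0384 118.3603  40.5183  31.9342  16.5569]
turn [-0.0666 -0.4762  0.0312]
shift(now axes) [0.1204 0.023  0.0533] shift(target axes) [ 0.1324  0.0174 -0.0068]
```

View pics/c7.png

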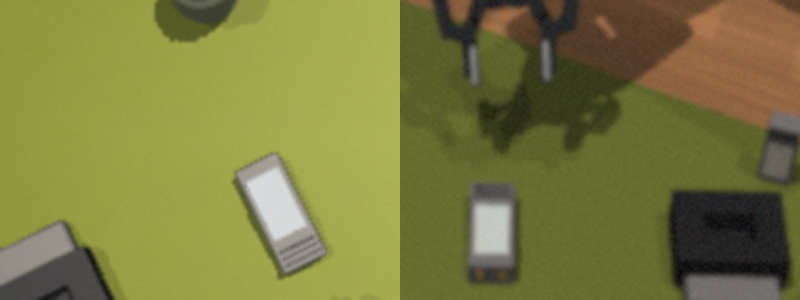

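The pack lies flat. In the top crop its outline is (237,172)-(275,152)-(327,250)-(287,275), with the brass contacts outward, facing the scene camera. Next I measure its pose and work out the regrasp.

Run:
```python
from h import *
np.set_printoptions(precision=4,suppress=True)
d=load("pics/t7.png"); hsv=cv2.cvtColor(d["pixels"],cv2.COLOR_RGB2HSV)
m=np.zeros((480,640),np.uint8); m[235:295,290:335]=(hsv[235:295,290:335,1]<70)
n,l,st,ce=cv2.connectedComponentsWithStats(m); i=1+np.argmax(st[1:,4])
r=cv2.minAreaRect(np.argwhere(l==i)[:,::-1].astype(np.float32)); p=cv2.boxPoints(r)
P=np.array([onz(d,u,v,.026) for u,v in p]); c=P.mean(0)
e=[P[1]-P[0],P[2]-P[1]]; e.sort(key=np.linalg.norm); ax=e[1]*np.sign(e[1][0]); yaw=np.degrees(np.arctan2(ax[1],ax[0]))
print(r,c,[np.linalg.norm(x) for x in e],yaw)
q=[(200+x/2.5-.3,180+y/2.5-.3) for x,y in((237,172),(275,152),(327,250),(287,275))]
Q=np.array([onz(d,u,v,.028) for u,v in q]); a=Q[0]+Q[1]-Q[2]-Q[3]; print(Q.mean(0),np.degrees(np.arctan2(a[1],a[0])))
to(np.r_[c[:2],.09],down(yaw-90))
```

```text
((311.7000427246094, 264.9000244140625), (45.16857147216797, 19.230182647705078), 63.43495178222656) [0.546  0.1493 0.026 ] [np.float64(0.0403642242920253), np.float64(0.09467955556917285)] 26.497406841618204
[0.5465 0.148  0.028 ] 26.91928511704203
pos [0.4455 0.1158 0.0939] t 25.075 ft [-0.1125  0.5126  0.4414] q [-12.0737  17.0459 118.2759  40.8342  31.873   16.1968]
turn [-0.0675 -0.4801  0.0421]
shift(now axes) [0.0907 0.0209 0.0506] shift(target axes) [0.1049 0.0149 0.0039]
```

```bash
python3 -m jog '[[-0.0225,-0.16,0.014,0,0,-0.01,70],[-0.0225,-0.16,0.014,0,0,0,70],[-0.0225,-0.16,0.014,0,0,0,70],[0,0,0,0,0,0,70]]' 60
python3 -c "
from h import *
to(np.array([.5463,.1488,.06]),down(-63.3))"
```

```text
time_s: 25.58
position: [0.442, 0.1192, 0.0978]
tool_rot: [[0.884, 0.464, 0.049], [0.462, -0.885, 0.058], [0.071, -0.029, -0.997]]
ft_force: [-0.1, -0.4, -0.6]
grip_width: 0.06
gripper_force: 0.0
pos [0.442  0.1192 0.0978] t 25.575 ft [-0.0506 -0.4301 -0.5547] q [ -1.7888  20.5848 102.6327   4.2452  54.1501  58.18  ]
turn [-0.0297 -0.0704  0.0161]
shift(now axes) [0.1032 0.0234 0.0445] shift(target axes) [0.1065 0.0204 0.0378]
```

```bash
python3 -m jog '[[-0.03,-0.07,0.016,0,0,0,70],[0,0,0,0.0355,0.0068,0,70],[0,0,0,0.0355,0.0068,0,70],[0,0,0,0.0355,0.0068,0,70],[0,0,0,0,0,0.02,70],[0,0,0,0,0,0,70]]' 60
python3 -c "
from h import *
to(np.array([.5463,.1488,.006]),down(-63.3))"
```

```text
time_s: 26.32
position: [0.544, 0.1467, 0.0761]
tool_rot: [[0.895, 0.447, -0.005], [0.447, -0.895, -0.0], [-0.004, -0.002, -1.0]]
ft_force: [-0.3, 0.5, -0.1]
grip_width: 0.0595
gripper_force: 0.0
pos [0.544  0.1467 0.0761] t 26.325 ft [-0.2718  0.502  -0.1208] q [ 3.0469 32.2112 84.7653  0.01   63.2935 66.4908]
turn [-0.002   0.0043 -0.0026]
shift(now axes) [ 0.0033 -0.0007  0.0701] shift(target axes) [ 0.003  -0.0009  0.0701]
```

```bash
python3 -m jog '[[0,0.004,0,0.003,-0.001,0.03,70],[0,0,0,0,0,0.025,70],[0,0,0,0,0,0.013,70],[0,0,0,0,0,0.002,70],[0,0,0,0,0,0,70],[0,0,0,0,0,0,0],[0,0,0,0,0,0,0],[0,0,0,0,0,0,0],[0,0,0,0,0,0,0]]' 60
python3 -c "
from h import *
to(np.array([.5463,.1488,.006]),down(-63.3))"
```

```text
time_s: 27.45
position: [0.5487, 0.1486, 0.0092]
tool_rot: [[0.895, 0.445, 0.005], [0.445, -0.895, -0.003], [0.003, 0.005, -1.0]]
ft_force: [-1.2, -0.5, 6.4]
grip_width: 0.0385
gripper_force: 61.8
pos [0.5487 0.1486 0.0092] t 27.45 ft [-1.1985 -0.4652  6.3693] q [ 3.3098 37.8319 87.6763 -0.2177 54.2173 66.9908]
turn [ 0.0047 -0.0032 -0.0044]
shift(now axes) [-0.0021 -0.0012  0.0032] shift(target axes) [-0.0021 -0.0012  0.0032]
```

```bash
python3 -m jog '[[0,0,0,0,0,-0.02,0],[0,0,0,0,0,-0.05,0],[0,0,0,0,0,-0.05,0],[0,0,-0.158,0,0,-0.02,0],[0,0,-0.158,0,0,0,0],[0,0,-0.158,0,0,0,0],[0,0,-0.158,0,0,0,0],[0,0,-0.158,0,0,0,0],[0,0,-0.157,0,0,0,0],[0,0,0,0,0,0,0]]' 60
cat >> h.py <<'E'
V=np.array([-.002,0,-.005])
def Rt(a): return down(-9)@cv2.Rodrigues(np.array([0,np.radians(float(a)),0]))[0]
def seat(y,z,a,x=0): to(L(x,y,z)-Rt(a)@V,Rt(a))
E
python3 -c "
from h import *
seat(-.012,.10,0)"
```

```text
time_s: 28.7
position: [0.5475, 0.149, 0.1479]
tool_rot: [[0.163, 0.987, 0.002], [0.987, -0.163, -0.003], [-0.003, 0.003, -1.0]]
ft_force: [-1.4, -0.8, -3.1]
grip_width: 0.0388
gripper_force: 61.5
pos [0.5475 0.149  0.1479] t 28.7 ft [-1.4496 -0.7607 -3.1214] q [ 3.3587 27.6225 79.2819 -0.186  72.963  12.7865]
turn [ 0.0029  0.0025 -0.0065]
shift(now axes) [-0.2493  0.0146  0.0536] shift(target axes) [-0.2495  0.0132  0.0529]
```

```bash
python3 -m jog '[[0.003,0.002,-0.006,-0.03,0,0,0],[0,0,0,-0.05,0.003,0,0],[0,0,0,-0.055,0.003,0,0],[0,0,0,-0.055,0.003,0,0],[0,0,0,-0.04,0.003,0,0],[0,0,0,-0.0195,0.001,0.02,0],[0,-0.105,0,0,0,0.01,0],[0,-0.105,0,0,0,0,0],[0,0,0,0,0,0,0]]' 60
python3 - <<'E'
from h import *
seat(-.012,.07,-12)
d=grab("top","pics/t8.png");s=grab("scene","pics/s8.png")
a=cv2.resize(d["pixels"][220:340,360:520],(400,300),interpolation=cv2.INTER_CUBIC)
b=cv2.resize(s["pixels"][150:255,170:310],(400,300),interpolation=cv2.INTER_CUBIC)
cv2.imwrite("pics/c8.png",np.hstack([a,b])[:,:,::-1])
E
```

```text
time_s: 29.82
position: [0.5215, -0.0983, 0.118]
tool_rot: [[0.153, 0.988, -0.032], [0.966, -0.156, -0.205], [-0.208, 0.0, -0.978]]
ft_force: [0.7, -0.1, -2.4]
grip_width: 0.0388
gripper_force: 61.5
pos [ 0.5215 -0.0983  0.118 ] t 29.825 ft [ 0.7128 -0.057  -2.4008] q [-17.6622  26.8335  87.7315 -13.1918  64.1993  -3.0332]
turn [ 0.0001 -0.0001  0.0001]
shift(now axes) [0.0088 0.0001 0.0526] shift(target axes) [0.0088 0.0001 0.0526]
```

View pics/c8.png

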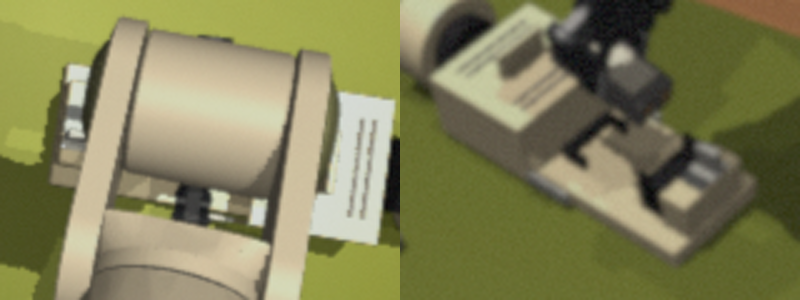

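The scene half shows the pack tilted above the open bay (the bay lies around (620,140), the hood near (690,170)) and lined up with it. I descend.

```bash
python3 -m jog '[[0,0,0,0.004,0,0.026,0],[0,0,0,0.0048,0,0.0266,0],[0,0,0,0.0024,0,0.0112,0],[0,0,0,0,0,0,0]]' 60
python3 -m jog '[[0,0,0,0.0015,0,0.007,0],[0,0,0,0.0007,0,0.0035,0],[0,0,0,0,0,0,0]]' 60
python3 -c "
from h import *
seat(-.012,.046,-12)"
```

```text
time_s: 30.42
position: [0.5212, -0.1022, 0.0535]
tool_rot: [[0.153, 0.988, -0.033], [0.966, -0.157, -0.206], [-0.208, -0.0, -0.978]]
ft_force: [0.8, -0.1, -3.0]
grip_width: 0.0384
gripper_force: 61.4
time_s: 30.8
position: [0.5213, -0.1018, 0.0428]
tool_rot: [[0.152, 0.988, -0.032], [0.966, -0.156, -0.206], [-0.209, 0.0, -0.978]]
ft_force: [1.0, 0.8, -3.7]
grip_width: 0.0389
gripper_force: 61.5
pos [ 0.5213 -0.1018  0.0428] t 30.8 ft [ 0.9539  0.8356 -3.6616] q [-18.0183  32.8748  92.3651 -14.822   53.7353  -0.3621]
turn [0.0006 0.0011 0.0006]
shift(now axes) [ 0.0017 -0.0002  0.0018] shift(target axes) [ 0.0017 -0.0002  0.0018]
```

```bash
python3 -m jog '[[0,0,0,0.0005,0,0.0024,0],[0,0,0,0,0,0,0]]' 60
python3 -m jog '[[0,0,0,0.0029,0,-0.0006,0],[0,0,0,0.0029,0,-0.0006,0],[0,0,0,0.002,0,-0.0004,0],[0,0,0,0,0,0,0]]' 60
python3 -c "
from h import *
seat(.0012,.045,-12)"
```

```text
time_s: 31.05
position: [0.5212, -0.1019, 0.0403]
tool_rot: [[0.152, 0.988, -0.032], [0.966, -0.156, -0.206], [-0.209, 0.0, -0.978]]
ft_force: [0.6, -0.5, -3.1]
grip_width: 0.0388
gripper_force: 61.5
time_s: 31.55
position: [0.5226, -0.0943, 0.0404]
tool_rot: [[0.152, 0.988, -0.032], [0.966, -0.156, -0.207], [-0.21, 0.001, -0.978]]
ft_force: [-1.2, -5.0, -2.1]
grip_width: 0.0384
gripper_force: 61.4
pos [ 0.5226 -0.0943  0.0404] t 31.55 ft [-1.1976 -5.008  -2.0733] q [-17.1609  33.136   92.3893 -14.9253  53.6294   0.5865]
turn [0.0008 0.0017 0.0007]
shift(now axes) [ 0.0068 -0.0003 -0.0007] shift(target axes) [ 0.0068 -0.0003 -0.0007]
```

```bash
python3 -m jog '[[0,0,0,0.0029,0,-0.0006,0],[0,0,0,0.0029,0,-0.0006,0],[0,0,0,0.0015,0,-0.0003,0],[0,0,0,0,0,0,0]]' 60
python3 -c "
from h import *
seat(.0012,.045,-12)
seat(.003,.035,0)"
```

```text
time_s: 32.05
position: [0.5237, -0.0874, 0.0404]
tool_rot: [[0.152, 0.988, -0.032], [0.966, -0.156, -0.208], [-0.21, 0.001, -0.978]]
ft_force: [-1.4, -7.3, -1.9]
grip_width: 0.0387
gripper_force: 61.4
pos [ 0.5237 -0.0874  0.0404] t 32.05 ft [-1.3772 -7.2828 -1.8517] q [-16.3773  33.1858  92.2807 -14.955   53.8553   1.3603]
turn [0.0007 0.0024 0.0007]
shift(now axes) [-0.     -0.0003  0.0008] shift(target axes) [-0.     -0.0003  0.0008]
pos [ 0.5237 -0.0874  0.0404] t 32.05 ft [-1.3772 -7.2828 -1.8517] q [-16.3773  33.1858  92.2807 -14.955   53.8553   1.3603]
turn [0.0006 0.2118 0.0008]
shift(now axes) [ 0.0048 -0.0003  0.0096] shift(target axes) [ 0.0027 -0.0003  0.0104]
```

```bash
python3 -m jog '[[0,0,0,0.0025,0,-0.0005,0],[0,0,0,0.0012,0,-0.0003,0],[0,0,0,0,0,0,0]]' 60
python3 -m jog '[[0,0.053,0,0.001,0,0.0025,0],[0,0,0,0,0,0,0]]' 60
python3 -m jog '[[0,0.053,0,0.0008,0,0.0026,0],[0,0,0,0,0,0,0]]' 60
python3 -c "
from h import *
seat(.003,.034,0)"
```

```text
time_s: 32.42
position: [0.5242, -0.0839, 0.0405]
tool_rot: [[0.152, 0.988, -0.032], [0.966, -0.156, -0.208], [-0.211, 0.001, -0.978]]
ft_force: [-1.8, -9.4, -3.2]
grip_width: 0.039
gripper_force: 61.4
time_s: 32.67
position: [0.5243, -0.0839, 0.0378]
tool_rot: [[0.155, 0.988, -0.024], [0.975, -0.156, -0.156], [-0.158, 0.001, -0.987]]
ft_force: [-2.7, -8.3, -1.3]
grip_width: 0.0388
gripper_force: 61.5
time_s: 32.92
position: [0.5243, -0.0836, 0.0352]
tool_rot: [[0.156, 0.988, -0.016], [0.982, -0.156, -0.104], [-0.106, 0.001, -0.994]]
ft_force: [-2.7, -9.0, -0.4]
grip_width: 0.0386
gripper_force: 61.8
pos [ 0.5243 -0.0836  0.0352] t 32.925 ft [-2.7116 -9.0261 -0.4474] q [-18.9021  33.1479  92.5947  -7.4297  53.4043  -5.5102]
turn [ 0.0007  0.1057 -0.0001]
shift(now axes) [-0.0005 -0.0004  0.0063] shift(target axes) [-0.0011 -0.0003  0.0062]
```

```bash
python3 -m jog '[[0,0.053,0,0.0005,0,0.0028,0],[0,0,0,0,0,0,0]]' 60
python3 -m jog '[[0,0.053,0,0.0002,0,0.0028,0],[0,0,0,0,0,0,0]]' 60
python3 -c "
from h import *
seat(-.002,.034,0)"
```

```text
time_s: 33.17
position: [0.5245, -0.0834, 0.0324]
tool_rot: [[0.156, 0.988, -0.007], [0.986, -0.157, -0.052], [-0.053, 0.001, -0.999]]
ft_force: [-3.0, -8.6, 0.9]
grip_width: 0.0384
gripper_force: 61.9
time_s: 33.42
position: [0.5247, -0.0834, 0.0296]
tool_rot: [[0.157, 0.988, 0.002], [0.988, -0.157, -0.0], [0.0, 0.002, -1.0]]
ft_force: [-2.1, -8.4, -0.0]
grip_width: 0.0387
gripper_force: 62.0
pos [ 0.5247 -0.0834  0.0296] t 33.425 ft [-2.1078 -8.4457 -0.0039] q [-21.8296  33.4794  92.8927   0.0394  53.5386 -12.844 ]
turn [ 0.0016 -0.0002 -0.0002]
shift(now axes) [-0.0064 -0.0007  0.0006] shift(target axes) [-0.0064 -0.0007  0.0006]
```

```bash
python3 -m jog '[[0,0,0,-0.001,0,0.001,0],[0,0,0,-0.0015,0,0.0,0],[0,0,0,0,0,0,0]]' 60
python3 -m jog '[[0,0,0,-0.0015,0,0,0],[0,0,0,-0.001,0,0,0],[0,0,0,0,0,0,0]]' 60
python3 -c "
from h import *
seat(-.002,.034,0)"
```

```text
time_s: 33.8
position: [0.5245, -0.0851, 0.0292]
tool_rot: [[0.156, 0.988, 0.002], [0.988, -0.156, -0.0], [0.0, 0.002, -1.0]]
ft_force: [-2.5, -5.5, 4.9]
grip_width: 0.039
gripper_force: 62.4
time_s: 34.17
position: [0.5242, -0.0873, 0.0292]
tool_rot: [[0.156, 0.988, 0.003], [0.988, -0.156, 0.0], [0.001, 0.003, -1.0]]
ft_force: [-2.6, -3.2, 5.3]
grip_width: 0.0392
gripper_force: 62.5
pos [ 0.5242 -0.0873  0.0292] t 34.175 ft [-2.6429 -3.1623  5.2787] q [-22.2599  33.5126  92.9259   0.0829  53.4289 -13.3534]
turn [ 0.0025 -0.0006  0.0008]
shift(now axes) [-0.0025 -0.0008  0.0002] shift(target axes) [-0.0025 -0.0008  0.0002]
```

```bash
python3 -m jog '[[0,0,0,-0.0015,0,-0.0003,0],[0,0,0,0,0,0,0]]' 60
python3 -m jog '[[0,0,0,-0.0012,0,0,0],[0,0,0,0,0,0,0]]' 60
python3 -m jog '[[0,0,0,-0.001,0,0,0],[0,0,0,0,0,0,0]]' 60
python3 -c "
from h import *
seat(-.002,.034,0)"
```

```text
time_s: 34.42
position: [0.5239, -0.0886, 0.0292]
tool_rot: [[0.156, 0.988, 0.002], [0.988, -0.156, 0.001], [0.001, 0.002, -1.0]]
ft_force: [-1.0, -3.2, 6.5]
grip_width: 0.0385
gripper_force: 62.6
time_s: 34.67
position: [0.5239, -0.0887, 0.0292]
tool_rot: [[0.156, 0.988, 0.003], [0.988, -0.156, 0.002], [0.003, 0.002, -1.0]]
ft_force: [-0.1, 4.1, 6.5]
grip_width: 0.0387
gripper_force: 62.6
time_s: 34.92
position: [0.5239, -0.0887, 0.0292]
tool_rot: [[0.156, 0.988, 0.003], [0.988, -0.156, 0.004], [0.004, 0.002, -1.0]]
ft_force: [2.7, 10.2, 6.7]
grip_width: 0.0387
gripper_force: 62.7
pos [ 0.5239 -0.0887  0.0292] t 34.925 ft [ 2.6869 10.2048  6.6801] q [-22.5246  33.5109  92.927    0.3428  53.4839 -13.7487]
turn [ 0.0025 -0.0044  0.0004]
shift(now axes) [-0.001  -0.0007  0.0002] shift(target axes) [-0.001  -0.0007  0.0002]
```

The pack is seated against the end wall and on the floor. I release and lift off.

```bash
python3 -m jog '[[0,0,0,0.0015,0,0,0],[0,0,0,0,0,0,55],[0,0,0,0,0,0,60],[0,0,0,0,0,0,60],[0,0,0,0,0,-0.03,60],[0,0,0,0,0,-0.05,60],[0,0,0,0,0,-0.05,60],[0,0,-0.16,0,0,-0.02,60],[0,0,-0.178,0,0,0,60],[0,0,-0.178,0,0,0,60]]' 60
python3 -m jog '[[0,0,-0.178,0,-0.02,0,55],[0,0,-0.178,0,-0.03,0,55],[0,0,-0.178,0,-0.03,0,50],[0,0,-0.178,0,-0.03,0,45],[0,0,-0.178,0,-0.03,0,45],[0,0,-0.17,0,-0.02,0,45],[0,0,0,0,0,0,45]]' 20
python3 - <<'E'
from h import *
to(L(0,-.120,.12),down(81))
d=grab("top","pics/t9.png");s=grab("scene","pics/s9.png")
a=cv2.resize(d["pixels"][220:340,360:520],(400,300),interpolation=cv2.INTER_CUBIC)
b=cv2.resize(s["pixels"][150:255,170:310],(400,300),interpolation=cv2.INTER_CUBIC)
cv2.imwrite("pics/c9.png",np.hstack([a,b])[:,:,::-1])
E
```

```text
time_s: 36.17
position: [0.5231, -0.0891, 0.1787]
tool_rot: [[-0.357, 0.934, 0.001], [0.934, 0.357, 0.001], [0.001, 0.001, -1.0]]
ft_force: [-0.4, 0.2, -0.2]
grip_width: 0.0515
gripper_force: 0.0
time_s: 37.05
position: [0.4163, -0.2007, 0.1783]
tool_rot: [[-0.988, 0.154, 0.001], [0.154, 0.988, 0.001], [-0.0, 0.002, -1.0]]
ft_force: [-0.7, 0.7, 0.6]
grip_width: 0.0387
gripper_force: 0.0
pos [ 0.4163 -0.2007  0.1783] t 37.05 ft [-0.7338  0.7126  0.5535] q [ -40.5233   16.0085   92.8038    0.097    71.2117 -121.7072]
turn [0.0016 0.0005 0.0027]
shift(now axes) [-0.0885  0.0061  0.0583] shift(target axes) [-0.0885  0.0064  0.0583]
```

View pics/c9.png

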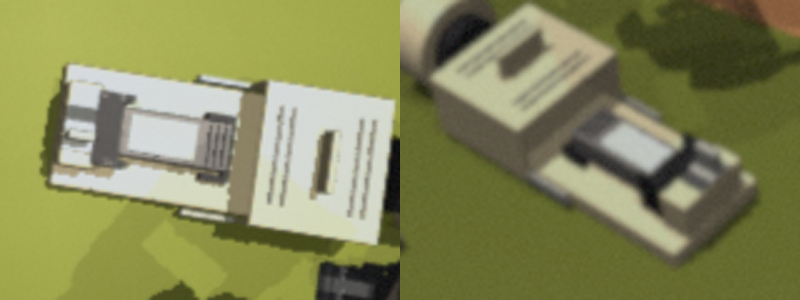

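The pack lies flat in the bay, label up at crop (165,135), with its contact end under the hood. The cover is open with its fin at crop (328,165). Now I shut it.

```bash
python3 -m jog '[[0,0,0.003,-0.044,0.003,0,45],[0,0,0,-0.0445,0.003,0,45],[0,0,0,0,0,0.05,45],[0,0,0,0,0,0.03,45],[0,0,0,0,0,0.022,45],[0,0,0,0,0,0,45],[0,0,0,0,0,0,0],[0,0,0,0,0,0,0],[0,0,0,0,0,0,0],[0,0,0,0,0,0,0]]' 20
python3 -c "
from h import *
to(L(0,-.120,.0775),down(81))"
```

```text
time_s: 38.4
position: [0.5056, -0.2074, 0.0775]
tool_rot: [[-0.988, 0.154, 0.003], [0.154, 0.988, 0.001], [-0.003, 0.001, -1.0]]
ft_force: [-0.8, 2.2, 6.0]
grip_width: 0.0056
gripper_force: 24.4
pos [ 0.5056 -0.2074  0.0775] t 38.4 ft [-0.7955  2.1577  6.0299] q [ -34.7777   30.6016   87.782     0.1306   61.5056 -115.9722]
turn [0.001  0.0026 0.0023]
shift(now axes) [ 0.0007 -0.0009  0.    ] shift(target axes) [ 0.0007 -0.0009  0.    ]
```

```bash
python3 -m jog '[[0,0,0,0,0.008,0,0],[0,0,0,0,0.015,0,0],[0,0,0,0,0.018,0,0],[0,0,0,0,0.018,0,0],[0,0,0,0,0.018,0,0],[0,0,0,0,0.015,0,0],[0,0,0,0,0.01,0,0],[0,0,0,0,0.003,0,0],[0,0,0,0,0,0,0]]' 20
python3 -c "
from h import *
to(L(0,-.008,.0775),down(81))"
```

```text
time_s: 39.52
position: [0.5225, -0.1033, 0.0775]
tool_rot: [[-0.988, 0.154, 0.004], [0.154, 0.988, 0.001], [-0.004, 0.001, -1.0]]
ft_force: [3.6, 1.2, 6.2]
grip_width: 0.0055
gripper_force: 24.4
pos [ 0.5225 -0.1033  0.0775] t 39.525 ft [3.6216 1.1921 6.2167] q [ -23.9927   29.4581   90.1209    0.1608   60.2024 -105.2312]
turn [0.0014 0.0043 0.0028]
shift(now axes) [0.0016 0.0056 0.    ] shift(target axes) [0.0016 0.0056 0.    ]
```

```bash
python3 -m jog '[[0,0,0,-0.0005,0.003,0,0],[0,0,0,0,0.002,0,0],[0,0,0,0,0,0,0]]' 20
python3 -m jog '[[0,0,0,0,0.002,0,0],[0,0,0,0,0,0,0]]' 20
python3 -m jog '[[0,0,0,0,0.0015,0,0],[0,0,0,0,0,0,0]]' 20
```

```text
time_s: 39.9
position: [0.5233, -0.0987, 0.0775]
tool_rot: [[-0.988, 0.154, 0.003], [0.154, 0.988, 0.0], [-0.003, 0.001, -1.0]]
ft_force: [1.1, -1.0, 7.8]
grip_width: 0.0053
gripper_force: 24.5
time_s: 40.15
position: [0.5235, -0.0974, 0.0775]
tool_rot: [[-0.988, 0.154, 0.003], [0.154, 0.988, -0.001], [-0.003, -0.0, -1.0]]
ft_force: [0.4, -3.4, 6.1]
grip_width: 0.0054
gripper_force: 24.5
time_s: 40.4
position: [0.5235, -0.0973, 0.0775]
tool_rot: [[-0.988, 0.154, 0.003], [0.154, 0.988, -0.003], [-0.003, -0.003, -1.0]]
ft_force: [-2.5, -11.6, 5.7]
grip_width: 0.0052
gripper_force: 24.4
```

The cover is against its shut stop. I relax, release, lift clear and take a check picture.

```bash
python3 -m jog '[[0,0,0,0,-0.001,0,0],[0,0,0,0,0,0,45],[0,0,0,0,0,0,45],[0,0,0,0,0,0,45],[0,0,0,0,0,-0.05,45],[0,0,0,0,0,-0.06,45],[0,0,0,0.05,0,-0.03,45],[0,0,0,0.06,0,0,45],[0,0,0,0.06,0,0,45],[0,0,0,0,0,0,45]]' 20
python3 - <<'E'
from h import *
d=grab("top","pics/t10.png");d0=load("pics/top0.png")
g=lambda x:cv2.cvtColor(x["pixels"],cv2.COLOR_RGB2GRAY).astype(np.float32)
for n,(a,b,c,e) in {"cover":(240,312,405,465),"catch":(240,300,380,404),"bottle":(150,190,262,298),"dish":(118,175,328,385),"brush":(112,210,480,505)}.items():
    A,B=g(d0)[a:b,c:e],g(d)[a:b,c:e]; print(n,cv2.phaseCorrelate(A,B),np.abs(A-B).mean())
cv2.imwrite("pics/c10.png",cv2.resize(d["pixels"][100:340,240:560],(800,600),interpolation=cv2.INTER_CUBIC)[:,:,::-1])
E
```

```text
time_s: 41.65
position: [0.3515, -0.0689, 0.2164]
tool_rot: [[-0.988, 0.154, -0.0], [0.154, 0.988, 0.002], [0.001, 0.002, -1.0]]
ft_force: [0.9, 0.0, -0.1]
grip_width: 0.0382
gripper_force: 0.0
cover ((0.04928651374656212, -0.030159438760634316), 0.9983234893392634) 3.405324
catch ((-0.2547104649920353, -0.03179816884329867), 0.5275306502978007) 10.203472
bottle ((0.01330818661418931, -0.05066835108279122), 1.0125966654883491) 2.8416667
dish ((0.004062688005369353, -0.0063762212505587), 1.0086406591203478) 3.3422592
brush ((0.5152974451888905, -0.015618661870931305), 0.99742739944458) 2.792653
```

View pics/c10.png

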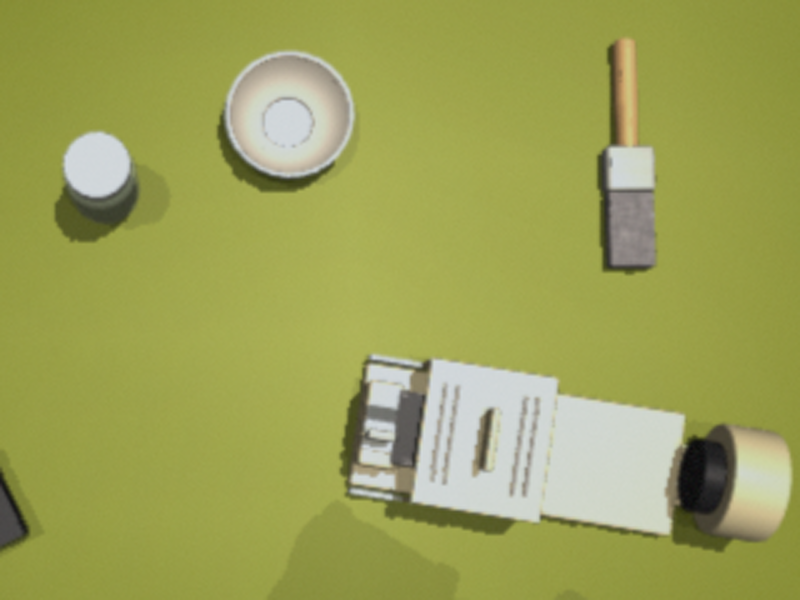

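The cover is shut, matching the first image to within 0.05 px (fin at crop (490,440)). The jar, dish and brush have not moved, and the robot touches nothing. I hand in.

```bash
python3 -c "
from rig import job
print(job.close_job())"
```

```text
the job is handed in; nothing more can be done
None
```

The job is done and handed in at about 42 s: the cover was locked, so I slid the catch over and opened it fully, laid the pack flat, regrasped it and seated it in the bay, then shut the cover, leaving the jar, dish and brush as they were.

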